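# Hardness readings on the sinker mould plate

### The arm

A 6-joint arm with a two-finger parallel gripper is mounted at the origin on the work surface. World frame = base frame: x ahead of the robot, y to its left, z up, the work surface at z = 0. Lengths are in m, angles in rad, forces in N, time in s.
With the tool pointing down it reaches from about 0.35 to 0.95 m from the base axis. Payload 17.4 kg.
Tool frame: the origin (TCP) lies midway between the tips of the shut fingers; the grasp point (between the pads) lies 19 mm behind it (grasp_offset is the distance from the TCP to the grasp point, in m); z points along the fingers, y is the line along which they close (so a half turn about z gives the same grasp; the last joint's range is limited). The gripper opens to 93 mm and grips with 3 to 60 N. Pads are 15 mm wide; open, the fingers measure 128 mm over their backs; the gripper's body (75 mm by 188 mm) begins 65 mm behind the grasp point.
Start: joints at [-1.296, 0.116, 1.442, -0, 1.584, -0.038], TCP at [0.208, -0.642, 0.219] pointing down, gripper open.
Joint ranges: [-2.83, 2.83], [-0.83, 2.19], [0.07, 2.5], [-1.14, 4.28], [0.01, 3], [-2.97, 2.97]. Speed limits (rad/s): [1.89, 1.89, 2.22, 3.14, 3.14, 3.14].

### API

Orientations are given as [roll, pitch, yaw] about the fixed x, y, z axes, in that order (R = Rz(yaw) Ry(pitch) Rx(roll)).
In Python, from cell import * gives the robot as it stands. The module is installed in compiled form; this text tells all that it offers.
- The arm moves only by the tool arm_command, never from a script. Its argument "steps" is a list that holds one entry, the list of rows, each a list of 5 numbers: the finger opening in m, from 0 to 0.093, then the shift along the tool's x, y, z in m, then the turn about the tool's z in rad. In form: [[[claw, x, y, z, yaw], ...]]. A call has exactly 8 rows; each row is the pose to reach, as a shift and turn from the pose commanded when the call began, along the tool's axes at that moment; what a row does not reach only later rows make up. A row lasts 1/8 s, in which the tool goes at most 62.5 mm and 10.7 degrees, less where a joint would pass 70% of its speed; a pose out of reach is approached as far as the arm can. A call with a gripper value outside its range is refused whole. The fingers move at their own pace and stop on an object; "newtons" is the grip in N (left out, the last holds). Time passes only in rows, so rows that repeat a pose let the fingers close, or fill a call up. It gives the time, the measured TCP pose, the force, the opening and the grip force at its end, in the units of the state.
- get_obs(): the state, without advancing time (a new reading comes with each control period).
- grab_frame(name): name is "scene" or "top" or "wrist"; returns the picture (480x640x3 uint8, red, green, blue); there is no depth.
- camera_info(name): a dict with "fov_y" (degrees; the focal length in pixels is half the picture's height over the tangent of half this angle, whatever the lens; pixels are square), "cx", "cy" (the principal point, pixels), "pose" (4x4, takes a point from camera to world coordinates). Camera axes: x right, y down, z forward; pixel columns grow to the right and rows downward; lengths in m; the calibration is good to about 2 mm. A picture is of the moment at which its call begins: read the wrist's pose just before it. camera_info takes no time and is no camera call; for the wrist camera it gives the pose at the moment of the call.
- job_done(): hands the job in; it is judged then, once.
Trained networks look in the newest picture that a camera, given by its name, has taken for a name from the list of things; names that differ only in an ending like _2 or _b are one class to them, and where a whole thing is asked for, a point or a joint stands for the part that bears it (a point fixed in the world has none). Each returns a list of dicts, best first, with "confidence" (0 to 1); they miss things now and then, are a little off and sometimes report something else, mostly with a low value. They report only what shows in the picture. A call takes as long as a camera call.
- find_in(label, camera): "extent" ([left, top, width, height] in pixels, round what is visible of it).
The state is a dict: "time_s": time; "joints": joint angles; "dq": joint speeds; "joint_torque": joint torques, N m; "tcp_pos": TCP position; "tcp_rot": TCP orientation; "wrist_force": force on the tool from outside, world axes, zero at the start; "torque": the same for the moment, N m; "width": finger opening in m; "gripper_force": force on a finger pad.
Only numpy, scipy, OpenCV 4.12 (cv2) and the standard library are available. Lean on these libraries where they do the work, as an engineer would, in place of code of your own. Each camera call takes 0.05 s, during which the arm holds its last target. There are 200 camera calls.

### The job

Take three hardness readings on the round aluminium mould plate: lift the hand tester by its black grip out of the notch of the green stand and press its nose down inside the red ring, then inside the yellow ring, then inside the blue ring, which is the order of the columns on the record card. At each ring hold the tester square to the plate and press without ramming until the spring nose is pushed in, stay there for about a second, and lift clear before moving on: a touch anywhere outside the rings scars the casting face. Then hang the tester back by its collar, upright and all the way into the stand's notch, let go and draw away, leaving the sinkers, mug, tongs and casting bin undisturbed.

Things in the scene. Friction and masses are not known exactly. Their poses are not given: they have to be found in the camera images.
- tester: Hand hardness tester, round, 128 mm long, 0.2-0.3 kg, upright in the stand. Origin on its axis at the collar's underside, z up to the grip. Steel collar 40 mm dia, z 0 to 6 mm; black grip 26 mm dia, z 6 to 72 mm (orange band, white dial on top), to be taken by fingers pointing down; barrel 16 mm dia down to z -42 mm, last 4 mm tapered to 12 mm; 9 mm nose, tip at z -56 mm when sprung out.
- nose (a joint): How far the tester's spring nose is pushed into the barrel (m): 0 is sprung out, 0.006 fully in. It starts to move at 2 N and needs 8 N to be fully in (1 N more per mm); beyond that it is a hard stop. A reading counts from 0.004.
- tip (a point): The lowest point of the tester's nose, where it touches the work; it moves up along the tester's axis as the nose is pushed in.
- plate: Round aluminium mould plate 180 mm in diameter, 28 mm thick, bolted flat on the table: three half-pear cavities running out to the rim, and in the middle a nut on a stud (30 mm wide, rising 18 mm above the face). Origin at the centre of its underside, z up; the face is at z = 28 mm.
- ring_red (a point): Centre of the red painted ring (inner diameter 16 mm, outer 28 mm), on the plate's face, 55 mm from the plate's centre. The three rings are 120 degrees apart, on the flat lands between the cavities.
- ring_yellow (a point): Centre of the yellow painted ring, same size, on the plate's face, 55 mm from the plate's centre.
- ring_blue (a point): Centre of the blue painted ring, same size, on the plate's face, 55 mm from the plate's centre.
- stand: Green stand fixed to the table: base 120 x 90 x 10 mm, column, and a flat fork plate 90 x 64 x 8 mm, upper face 95 mm above the table. Its notch, 22 mm wide and 41 mm long, is open to the stand's -x end, above and below: the tester's barrel goes in it and the collar rests on the fork. Nothing rises above the fork. Origin at the centre of the base's underside.
- stand_seat (a point): Where the origin of the hung tester (axis, underside of collar) belongs: on the notch's centre line, level with the fork's upper face, 11 mm before the notch's closed end and 30 mm from its open end. Axes as the stand: the notch opens towards -x. The barrel has 3 mm of play to each side; the tester can be lowered in from above or slid in from the open end.
- sinker_a: Grey pear-shaped lead sinker with a brass eye, 32 mm wide, 65 mm high, standing on its flat foot; 0.3 kg. Origin at the centre of its foot. Bystander.
- sinker_b: A second, equal lead sinker. Bystander.
- mug: Chipped white enamel mug with a blue rim and handle, 80 mm wide, 82 mm high, handle towards its own +y reaching 70 mm from the axis. Origin at the centre of its foot. Bystander.
- tongs: Rusty iron tongs lying flat, 280 mm long along their own x, 70 mm wide, 14 mm high; origin under the rivet. Bystander.
- bin_frame: Frame of the small tilting steel bin of cooled castings, fixed: foot 130 x 210 mm; bin and frame 114 mm high; origin at the centre of the foot's underside. The bin's handle sticks out 105 mm from the centre towards the frame's -x.
- bin (a joint): Tilt of the steel bin about its trunnions (rad), 0 is level; stiff, it stays where it is left. Bystander.

How it is judged:
On the way, in this order (a step that is already met when the one before it is completed fails the run):
1. the nose is pressed in by at least 4 mm on the plate inside the red ring, within 8 mm of its centre, the tester within 0.14 rad of upright, held for half a second (value of joint nose above 0.004 m and distance between tip and ring_red below 0.008 m and angle between tester's own z axis and vertical below 0.14 rad and contact force between tester and plate above 1 N), for 0.5 s.
2. the nose is pressed in by at least 4 mm on the plate inside the yellow ring, within 8 mm of its centre, the tester within 0.14 rad of upright, held for half a second (value of joint nose above 0.004 m and distance between tip and ring_yellow below 0.008 m and angle between tester's own z axis and vertical below 0.14 rad and contact force between tester and plate above 1 N), for 0.5 s.
3. the nose is pressed in by at least 4 mm on the plate inside the blue ring, within 8 mm of its centre, the tester within 0.14 rad of upright, held for half a second (value of joint nose above 0.004 m and distance between tip and ring_blue below 0.008 m and angle between tester's own z axis and vertical below 0.14 rad and contact force between tester and plate above 1 N), for 0.5 s.
At the end, for the whole second after the job is handed in: The tester hangs at rest by its collar in the stand's notch: its axis within 12 mm of the seat point, the collar's underside within 3 mm of the fork's upper face, upright within 0.1 rad, the nose sprung out (horizontal distance between tester and stand_seat below 0.012 m and z of tester in the frame of stand_seat between -0.003 and 0.003 m and angle between tester's own z axis and vertical below 0.1 rad and linear speed of tester below 0.02 m/s and value of joint nose below 0.001 m); the robot touches nothing.
It fails at once if the tester touches the mould plate with its tip outside all three rings (more than 14 mm from every ring's centre) (contact force between tester and plate above 0.5 N and horizontal distance between tip and ring_red above 0.014 m and horizontal distance between tip and ring_yellow above 0.014 m and horizontal distance between tip and ring_blue above 0.014 m).
It fails at once if the tester is rammed onto the plate with more than 40 N (contact force between tester and plate above 40 N).
It fails at once if a sinker, the mug or the tongs is shifted by more than 20 mm or a sinker or the mug is tipped (distance of any of sinker_a, sinker_b, mug, tongs from where it was at the start of the episode above 0.02 m or angle between any of sinker_a, sinker_b, mug's own z axis and vertical above 0.5 rad).
It fails at once if the bin is knocked by the robot or the tester (contact force between any of the arm, the fingers, tester and bin_frame above 3 N).
It also fails if it takes over 67 s, if anything falls off the work surface, if the arm or the gripper's body presses on something with over 40 N, if the wrist force passes 120 N, or if a joint passes its speed limit or range.

## Working session

There is one attempt and no reset: what is moved stays moved. The work goes in short steps, Python scripts to look and compute and a tool call to move; the robot and the scene stay as the last step left them, time stands still between calls to the robot, and variables do not carry over. Pictures are saved under pics/ and viewed, at most 10 in all, crops included, and the job is handed in when it is done.

Besides the shell and the picture viewer there is one more tool, called after ">>>" as name(argument=value, ...), one argument or row to a line, values as JSON. arm_command: Moves the arm, as the interface text tells. Its arguments: {"type":"object","properties":{"steps":{"type":"array","items":{"type":"array","items":{"type":"array","items":{"type":"number"}}}},"newtons":{"type":"number"}},"required":["steps"]}

```bash
mkdir -p pics
cat > h.py <<'E'
from cell import *
import numpy as np, cv2
def ray(cam,u,v):
    c=camera_info(cam); f=240/np.tan(np.radians(c["fov_y"])/2); P=np.array(c["pose"])
    d=P[:3,:3]@np.array([(u-c["cx"])/f,(v-c["cy"])/f,1]); return P[:3,3],d
def atz(cam,u,v,z):
    o,d=ray(cam,u,v); return o+d*(z-o[2])/d[2]
def proj(cam,p):
    c=camera_info(cam); f=240/np.tan(np.radians(c["fov_y"])/2); P=np.array(c["pose"])
    q=P[:3,:3].T@(np.array(p)-P[:3,3]); return q[:2]/q[2]*f+[c["cx"],c["cy"]]
def save(cam,name):
    im=grab_frame(cam); cv2.imwrite(f"pics/{name}.png",im[:,:,::-1]); return im
E
python3 - <<'E'
from h import *
np.set_printoptions(precision=4,suppress=True)
for c in ["top","scene"]:
    save(c,c+"0"); i=camera_info(c); print(c,i["fov_y"],i["cx"],i["cy"]);print(np.array(i["pose"]))
    for l in ["tester","plate","stand","sinker_a","mug","tongs","bin_frame","ring_red"]:
        print(l,[(np.round(d["extent"]).tolist(),round(d["confidence"],2)) for d in find_in(l,c)[:3]])
print(get_obs())
E
```

```text
top 57.87420910605981 315.76940689818247 236.05861152507913
[[-0.0241 -0.9843  0.1746  0.4081]
 [-0.9996  0.0265  0.0117  0.0163]
 [-0.0161 -0.1742 -0.9846  1.122 ]
 [ 0.      0.      0.      1.    ]]
tester [([408.0, 248.0, 24.0, 13.0], 0.71), ([383.0, 229.0, 54.0, 52.0], 0.63)]
plate [([226.0, 231.0, 79.0, 70.0], 0.94)]
stand [([384.0, 226.0, 53.0, 52.0], 0.64)]
sinker_a [([280.0, 184.0, 9.0, 7.0], 0.63), ([386.0, 225.0, 49.0, 55.0], 0.58)]
mug [([356.0, 152.0, 32.0, 45.0], 0.79)]
tongs [([229.0, 229.0, 74.0, 71.0], 0.74), ([482.0, 223.0, 31.0, 106.0], 0.56)]
bin_frame [([58.0, 260.0, 111.0, 85.0], 0.63), ([413.0, 244.0, 17.0, 19.0], 0.18)]
ring_red [([231.0, 232.0, 73.0, 72.0], 0.85)]
scene 56.90339661287789 321.9751695133199 233.7895884287446
[[-0.1046  0.5966 -0.7957  1.4658]
 [ 0.9943  0.0478 -0.0949  0.1254]
 [-0.0185 -0.8011 -0.5982  0.7637]
 [ 0.      0.      0.      1.    ]]
tester [([224.0, 194.0, 16.0, 34.0], 0.7), ([343.0, 226.0, 63.0, 53.0], 0.6), ([136.0, 207.0, 62.0, 55.0], 0.18)]
plate [([216.0, 213.0, 40.0, 56.0], 0.3)]
stand [([218.0, 212.0, 40.0, 54.0], 0.72)]
sinker_a [([343.0, 292.0, 14.0, 21.0], 0.63), ([313.0, 254.0, 17.0, 19.0], 0.52)]
mug [([238.0, 271.0, 38.0, 49.0], 0.68)]
tongs [([137.0, 210.0, 60.0, 53.0], 0.87)]
bin_frame [([464.0, 191.0, 101.0, 71.0], 0.62)]
ring_red [([342.0, 223.0, 65.0, 52.0], 0.67)]
{'time_s': 0.9, 'joints': array([-1.2958,  0.116 ,  1.4416, -0.    ,  1.584 , -0.0378]), 'dq': array([ 0.0007,  0.0008, -0.0006,  0.0001, -0.0001,  0.0008]), 'joint_torque': array([  0.0019, -72.1023, -62.2745,   0.0782,   0.0188,  -0.0001]), 'tcp_pos': array([ 0.2077, -0.6423,  0.2186]), 'tcp_rot': array([-3.1416,  0.    ,  0.3127]), 'wrist_force': array([ 0.063 , -0.3143, -0.317 ]), 'torque': array([ 0.0247,  0.0406, -0.0486]), 'gripper_force': 0.0, 'width': 0.09294606466446342}
```

View pics/top0.png

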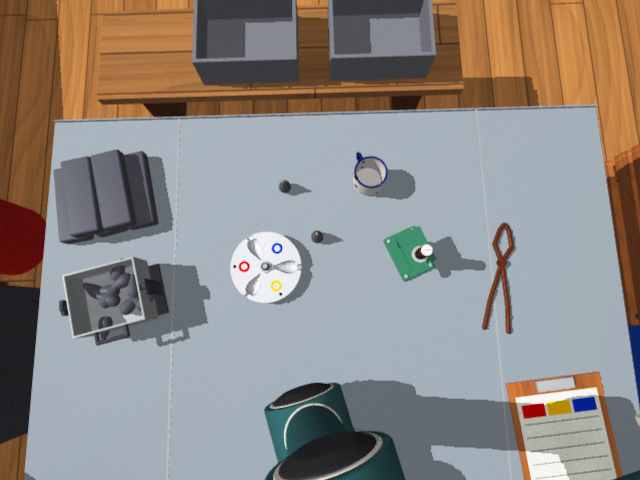

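View pics/scene0.png

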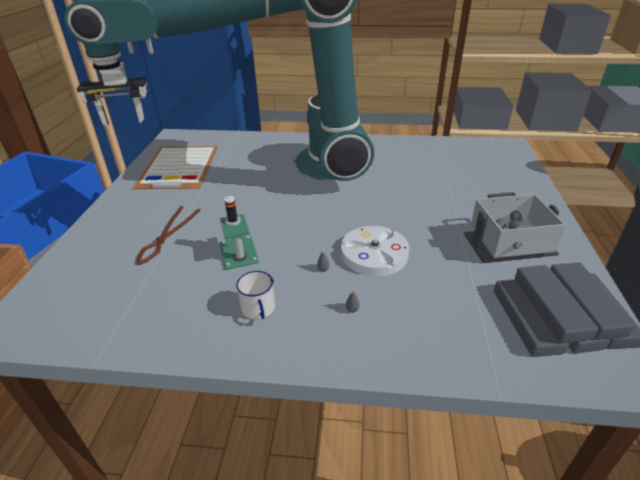

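Run:
```python
from h import *
np.set_printoptions(precision=4,suppress=True)
im=cv2.imread("pics/top0.png"); sc=cv2.imread("pics/scene0.png")
a=cv2.resize(im[215:290,375:450],(400,400),interpolation=cv2.INTER_CUBIC)
b=cv2.resize(sc[185:275,200:290],(400,400),interpolation=cv2.INTER_CUBIC)
cv2.imwrite("pics/crop.png",np.hstack([a,b]))
hsv=cv2.cvtColor(im,cv2.COLOR_BGR2HSV)
H,S,V=[hsv[...,i].astype(int) for i in range(3)]
roi=np.zeros(H.shape,bool); roi[225:310,225:310]=1
R={}
for n,m in dict(red=((H<8)|(H>172)),yellow=(H>18)&(H<35),blue=(H>105)&(H<130)).items():
    m=m&(S>130)&(V>80)&roi
    n_,lab,st,ce=cv2.connectedComponentsWithStats(m.astype(np.uint8))
    k=1+np.argmax(st[1:,4]); u,v=ce[k]; R[n]=atz("top",u,v,.028); print(n,u,v,st[k],R[n])
c=sum(R.values())/3; print("centre",c,[np.linalg.norm(r-c) for r in R.values()])
roi[:]=0; roi[220:285,378:445]=1
g=((H>60)&(H<90)&(S>100)&roi).astype(np.uint8)
cs,_=cv2.findContours(g,cv2.RETR_EXTERNAL,cv2.CHAIN_APPROX_SIMPLE); k=max(cs,key=cv2.contourArea)
print("green",cv2.minAreaRect(k),cv2.approxPolyDP(k,3,True)[:,0].tolist())
print("dial",atz("top",427,249.5,.167))
```

```text
red 243.52380952380952 266.45238095238096 [239 262  10  10  42] [0.5288 0.2143 0.028 ]
yellow 275.76 285.62 [271 281  11  10  50] [0.4784 0.1328 0.028 ]
blue 276.6818181818182 247.77272727272728 [272 243  10  10  44] [0.5744 0.1297 0.028 ]
centre [0.5272 0.1589 0.028 ] [np.float64(0.05536105703763817), np.float64(0.05537406429291944), np.float64(0.05554982053472873)]
green ((410.7000427246094, 251.90000915527344), (46.0629997253418, 38.9075813293457), 63.43495178222656) [[419, 227], [413, 226], [384, 240], [404, 280], [432, 267], [427, 264], [435, 259], [433, 253], [422, 263], [412, 259], [411, 249], [428, 243]]
dial [ 0.5406 -0.2178  0.167 ]
```

View pics/crop.png

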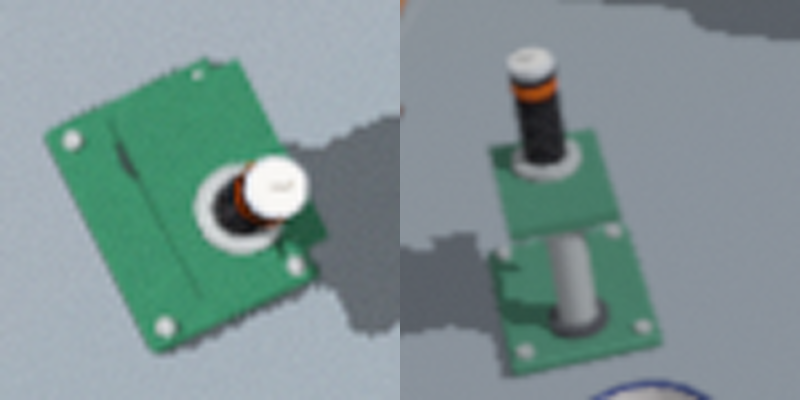

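>>> arm_command(
  steps=[
    [[0.093, 0.045, -0.03, -0.02, 0.1], [0.093, 0.09, -0.06, -0.04, 0.2], [0.093, 0.135, -0.09, -0.04, 0.3127], [0.093, 0.18, -0.12, -0.04, 0.3127], [0.093, 0.225, -0.15, -0.04, 0.3127], [0.093, 0.27, -0.18, -0.04, 0.3127], [0.093, 0.315, -0.21, -0.04, 0.3127], [0.093, 0.36, -0.24, -0.04, 0.3127]],
  ],
)

```text
time_s: 1.9
tcp_pos: [0.4772, -0.3016, 0.2589]
tcp_rot: [3.141, -0.0, -0.0]
wrist_force: [1.5, -0.7, -0.1]
width: 0.0931
gripper_force: 0.0
```

Run:
```python
from h import *
np.set_printoptions(precision=4,suppress=True)
o=get_obs(); print(o["tcp_pos"],o["tcp_rot"],o["joints"])
print("dial top",atz("top",426.75,250.1,.167),"scene",atz("scene",229.3,199.2,.167),"collar top",atz("top",419.6,254,.101),"collar scene",atz("scene",(547-400)/4.444+200,155/4.444+185,.101))
o=get_obs(); P=np.array(camera_info("wrist")["pose"]); print(P); 
save("wrist","w1"); print(find_in("tester","wrist")[:2]); print(proj("wrist",[.54,-.218,.167]),proj("wrist",[.54,-.218,.101]))
```

```text
[ 0.4772 -0.3016  0.2589] [ 3.1413 -0.0004 -0.    ] [-0.6088 -0.1331  1.6246 -0.      1.6496  0.962 ]
dial top [ 0.5393 -0.2171  0.167 ] scene [ 0.5453 -0.2186  0.167 ] collar top [ 0.5395 -0.2158  0.101 ] collar scene [ 0.5423 -0.219   0.101 ]
[[-0.0003 -0.9666 -0.2564  0.5491]
 [-1.      0.0001  0.0007 -0.301 ]
 [-0.0007  0.2564 -0.9666  0.4257]
 [ 0.      0.      0.      1.    ]]
[{'extent': [184.9, 133.6, 57.7, 40.0], 'confidence': 0.76}]
[204.385  159.7041] [227.1419 156.757 ]
```

View pics/w1.png

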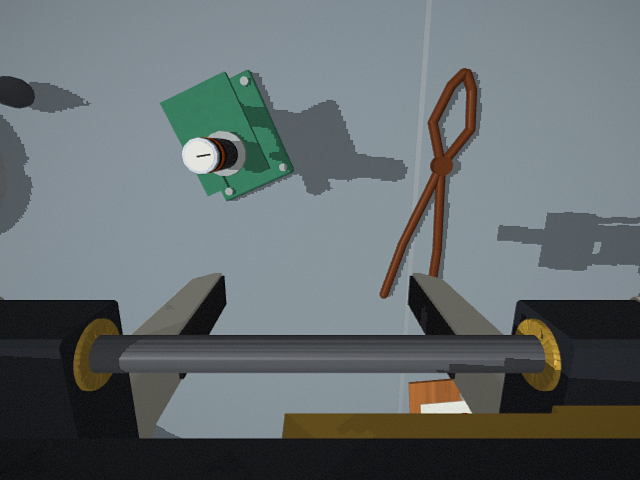

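>>> arm_command(
  steps=[
    [[0.093, 0.033, -0.043, 0, 0], [0.093, 0.065, -0.086, 0, 0], [0.093, 0.065, -0.086, 0.02, 0], [0.093, 0.065, -0.086, 0.055, 0], [0.093, 0.065, -0.086, 0.09, 0], [0.093, 0.065, -0.086, 0.12, 0], [0.093, 0.065, -0.086, 0.1415, 0], [0.093, 0.065, -0.086, 0.1415, 0]],
  ],
)

```text
time_s: 3.0
tcp_pos: [0.5405, -0.2174, 0.1157]
tcp_rot: [-3.141, 0.002, -0.001]
wrist_force: [-0.7, 0.5, 0.2]
width: 0.093
gripper_force: 0.0
```

>>> arm_command(
  steps=[
    [[0.04, 0, 0, 0, 0], [0.03, 0, 0, 0, 0], [0.015, 0, 0, 0, 0], [0.015, 0, 0, 0, 0], [0.015, 0, 0, 0, 0], [0.015, 0, 0, 0, 0], [0.015, 0, 0, 0, 0], [0.015, 0, 0, 0, 0]],
  ],
  newtons=45,
)

```text
time_s: 4.0
tcp_pos: [0.5414, -0.2172, 0.1171]
tcp_rot: [3.142, 0.0, 0.0]
wrist_force: [0.5, 0.9, -0.3]
width: 0.0254
gripper_force: 45.0
```

>>> arm_command(
  steps=[
    [[0.015, 0, 0, -0.012, 0], [0.015, 0, 0, -0.04, 0], [0.015, 0, 0, -0.075, 0], [0.015, 0, 0, -0.1, 0], [0.015, 0, -0.04, -0.1, 0], [0.015, -0.003, -0.095, -0.1, 0], [0.015, -0.005, -0.15, -0.1, 0], [0.015, -0.007, -0.205, -0.1, 0]],
  ],
)

```text
time_s: 5.0
tcp_pos: [0.534, -0.0105, 0.2179]
tcp_rot: [-3.142, -0.001, -0.0]
wrist_force: [0.9, -0.3, -2.5]
width: 0.0253
gripper_force: 45.0
```

>>> arm_command(
  steps=[
    [[0.015, -0.001, -0.055, 0, 0], [0.015, -0.002, -0.11, 0, 0], [0.015, -0.004, -0.165, 0, 0], [0.015, -0.0056, -0.205, 0, 0], [0.015, -0.0056, -0.2265, 0, 0], [0.015, -0.0056, -0.2265, 0, 0], [0.015, -0.0056, -0.2265, 0.02, 0], [0.015, -0.0056, -0.2265, 0.02, 0]],
  ],
)

```text
time_s: 6.0
tcp_pos: [0.5281, 0.2131, 0.1947]
tcp_rot: [3.14, 0.003, -0.001]
wrist_force: [0.3, 1.2, -2.2]
width: 0.0257
gripper_force: 45.0
```

Run:
```python
from h import *
np.set_printoptions(precision=4,suppress=True)
o=get_obs(); print(o["tcp_pos"],o["tcp_rot"],o["wrist_force"])
w=save("wrist","w2"); s=save("scene","s2")
x,y,z=o["tcp_pos"]; org=z-.0221
print("dial pred wrist",proj("wrist",[x,y,org+.072]),"tip pred scene",proj("scene",[x,y,org-.056]),"nose root",proj("scene",[x,y,org-.042]),"ring",proj("scene",[.5288,.2143,.028]), "ringw",proj("wrist",[.5288,.2143,.028]))
u,v=proj("scene",[x,y,org]).astype(int)
b=cv2.resize(s[v-55:v+55,u-60:u+60,::-1],(480,440),interpolation=cv2.INTER_CUBIC)
a=cv2.resize(w[140:460,160:480,::-1],(320,320)); a=cv2.copyMakeBorder(a,0,120,0,0,cv2.BORDER_CONSTANT)
print("crop origin",u-60,v-55); cv2.imwrite("pics/c2.png",np.hstack([b,a]))
```

```text
[0.5281 0.2131 0.1947] [ 3.1404  0.003  -0.0012] [ 0.342   1.2141 -2.1936]
dial pred wrist [319.7319 342.7552] tip pred scene [399.6345 219.279 ] nose root [400.1142 214.7208] ring [397.2274 246.8064] ringw [316.7654 221.0545]
crop origin 341 145
```

View pics/c2.png

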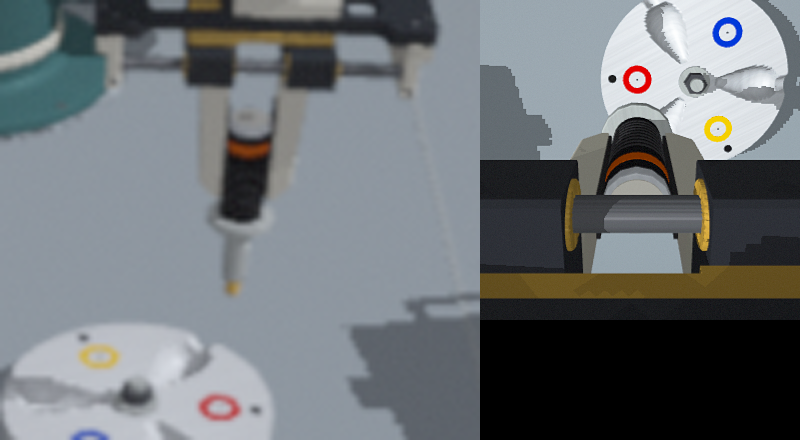

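Run:
```python
from h import *
np.set_printoptions(precision=4,suppress=True)
im=cv2.imread("pics/w2.png"); hsv=cv2.cvtColor(im,cv2.COLOR_BGR2HSV)
H,S,V=[hsv[...,i].astype(int) for i in range(3)]
roi=np.zeros(H.shape,bool); roi[140:290,280:460]=1
for n,m in dict(red=((H<6)|(H>172))&(V>150),yellow=(H>20)&(H<35)&(V>150),blue=(H>105)&(H<130)).items():
    m=m&(S>150)&(V>80)&roi
    _,lab,st,ce=cv2.connectedComponentsWithStats(m.astype(np.uint8))
    k=1+np.argmax(st[1:,4]); x,y,w,h,_a=st[k]; print(n,st[k],ce[k],atz("wrist",x+w/2-.5,y+h/2-.5,.028))
o=get_obs(); print(o["tcp_pos"],o["wrist_force"],o["time_s"])
```

```text
red [303 206  28  28 387] [316.7623 219.2326] [0.5303 0.2146 0.028 ]
yellow [384 256  28  26 374] [397.6096 268.4064] [0.4798 0.1329 0.028 ]
blue [393 157  29  30 434] [407.0392 171.7512] [0.5762 0.1296 0.028 ]
[0.5287 0.2135 0.1967] [-0.2089  0.4423 -1.888 ] 6.1
```

>>> arm_command(
  steps=[
    [[0.015, 0.001, 0, 0.015, 0], [0.015, 0.001, 0, 0.035, 0], [0.015, 0.001, 0, 0.055, 0], [0.015, 0.001, 0, 0.07, 0], [0.015, 0.001, 0, 0.08, 0], [0.015, 0.001, 0, 0.081, 0], [0.015, 0.001, 0, 0.081, 0], [0.015, 0.001, 0, 0.081, 0]],
  ],
)

```text
time_s: 7.1
tcp_pos: [0.53, 0.2145, 0.1168]
tcp_rot: [-3.141, -0.001, 0.0]
wrist_force: [-0.4, -0.2, -2.4]
width: 0.0258
gripper_force: 45.0
```

Run:
```python
from h import *
np.set_printoptions(precision=4,suppress=True)
o=get_obs(); print(o["tcp_pos"],o["tcp_rot"],o["wrist_force"])
s=save("scene","s3"); w=save("wrist","w3")
x,y,z=o["tcp_pos"]
print("tip pred scene",proj("scene",[x,y,z-.0781]),"ring",proj("scene",[.5296,.2145,.028]),"px/mm x,y,z",[proj("scene",np.array([x,y,.03])+d)-proj("scene",[x,y,.03]) for d in .01*np.eye(3)])
b=cv2.resize(s[195:265,350:430,::-1],(800,700),interpolation=cv2.INTER_CUBIC)[100:700]
cv2.imwrite("pics/c3.png",b)
```

```text
[0.53   0.2145 0.1168] [-3.1412 -0.0009  0.0001] [-0.3635 -0.201  -2.41  ]
tip pred scene [397.6522 243.9085] ring [397.3127 246.9969] px/mm x,y,z [array([0.1171, 2.3509]), array([3.812 , 0.1907]), array([ 0.3157, -2.9701])]
```

View pics/c3.png

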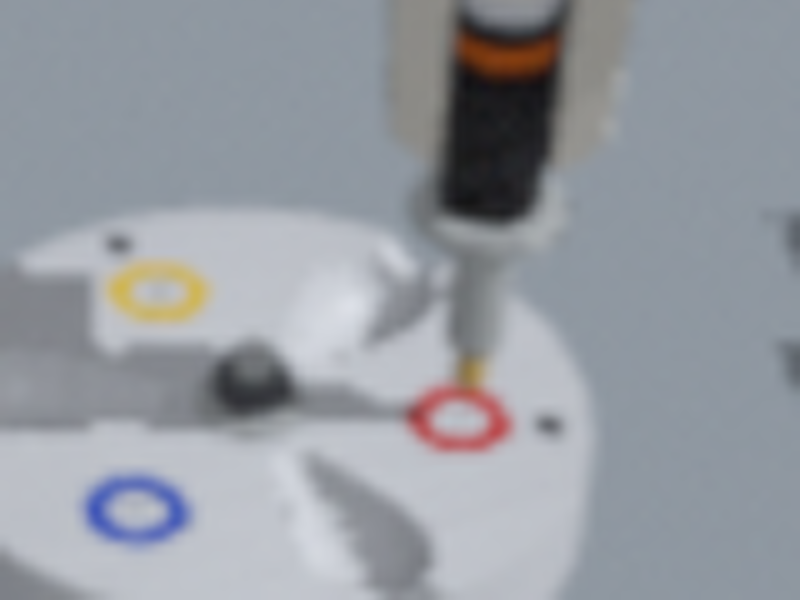

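>>> arm_command(
  steps=[
    [[0.015, 0, 0.0015, 0.002, 0], [0.015, 0, 0.0015, 0.004, 0], [0.015, 0, 0.0015, 0.006, 0], [0.015, 0, 0.0015, 0.008, 0], [0.015, 0, 0.0015, 0.01, 0], [0.015, 0, 0.0015, 0.0115, 0], [0.015, 0, 0.0015, 0.0125, 0], [0.015, 0, 0.0015, 0.0125, 0]],
  ],
)

```text
time_s: 8.2
tcp_pos: [0.5298, 0.2129, 0.1038]
tcp_rot: [-3.141, -0.0, 0.0]
wrist_force: [0.5, -1.0, 1.1]
width: 0.0252
gripper_force: 45.0
```

>>> arm_command(
  steps=[
    [[0.015, 0, 0, 0.001, 0], [0.015, 0, 0, 0.002, 0], [0.015, 0, 0, 0.003, 0], [0.015, 0, 0, 0.0034, 0], [0.015, 0, 0, 0.0034, 0], [0.015, 0, 0, 0.0034, 0], [0.015, 0, 0, 0.0034, 0], [0.015, 0, 0, 0.0034, 0]],
  ],
)

```text
time_s: 9.2
tcp_pos: [0.5298, 0.2129, 0.1003]
tcp_rot: [-3.142, -0.0, 0.0]
wrist_force: [-0.1, -0.4, 4.3]
width: 0.0253
gripper_force: 45.0
```

>>> arm_command(
  steps=[
    [[0.015, 0, 0, 0.0004, 0], [0.015, 0, 0, 0.0004, 0], [0.015, 0, 0, 0.0004, 0], [0.015, 0, 0, 0.0004, 0], [0.015, 0, 0, 0.0004, 0], [0.015, 0, 0, 0.0004, 0], [0.015, 0, 0, 0.0004, 0], [0.015, 0, 0, 0.0004, 0]],
  ],
)

```text
time_s: 10.2
tcp_pos: [0.5298, 0.2129, 0.0999]
tcp_rot: [-3.142, -0.0, 0.0]
wrist_force: [-0.0, 0.1, 5.7]
width: 0.0253
gripper_force: 45.0
```

>>> arm_command(
  steps=[
    [[0.015, 0, 0, -0.004, 0], [0.015, 0, 0, -0.02, 0], [0.015, 0, 0, -0.04, 0], [0.015, 0, 0, -0.06, 0], [0.015, 0, 0, -0.06, 0], [0.015, -0.025, 0.04, -0.06, 0], [0.015, -0.05, 0.08, -0.06, 0], [0.015, -0.051, 0.0815, -0.06, 0]],
  ],
)

```text
time_s: 11.2
tcp_pos: [0.4776, 0.1297, 0.1596]
tcp_rot: [3.141, -0.0, -0.002]
wrist_force: [0.7, 0.3, -2.5]
width: 0.0255
gripper_force: 45.0
```

>>> arm_command(
  steps=[
    [[0.015, 0, 0, 0, 0], [0.015, 0, 0, 0.015, 0], [0.015, 0, 0, 0.03, 0], [0.015, 0, 0, 0.04, 0], [0.015, 0, 0, 0.044, 0], [0.015, 0, 0, 0.044, 0], [0.015, 0, 0, 0.044, 0], [0.015, 0, 0, 0.044, 0]],
  ],
)

```text
time_s: 12.2
tcp_pos: [0.4789, 0.1314, 0.1163]
tcp_rot: [-3.141, -0.001, 0.0]
wrist_force: [0.5, 0.6, -2.7]
width: 0.0257
gripper_force: 45.0
```

Run:
```python
from h import *
np.set_printoptions(precision=4,suppress=True)
o=get_obs(); print(o["tcp_pos"],o["tcp_rot"],o["wrist_force"])
s=save("scene","s4"); x,y,z=o["tcp_pos"]
print("tip pred scene",proj("scene",[x,y,z-.0781]),"ring",proj("scene",[.4791,.1329,.028]))
cv2.imwrite("pics/c4.png",cv2.resize(s[195:265,320:400,::-1],(800,700),interpolation=cv2.INTER_CUBIC)[0:600])
```

```text
[0.4789 0.1314 0.1163] [-3.1414 -0.0007  0.0001] [ 0.5491  0.623  -2.7014]
tip pred scene [366.5453 231.1393] ring [366.9258 234.1697]
```

View pics/c4.png

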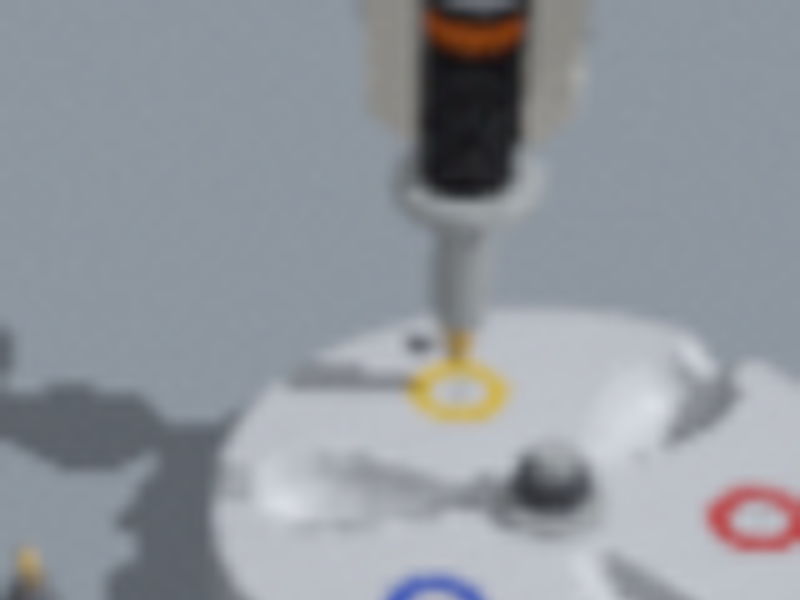

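>>> arm_command(
  steps=[
    [[0.015, 0, 0, 0.003, 0], [0.015, 0, 0, 0.006, 0], [0.015, 0, 0, 0.008, 0], [0.015, 0, 0, 0.01, 0], [0.015, 0, 0, 0.012, 0], [0.015, 0, 0, 0.0135, 0], [0.015, 0, 0, 0.015, 0], [0.015, 0, 0, 0.0157, 0]],
  ],
)

```text
time_s: 13.25
tcp_pos: [0.4789, 0.1314, 0.1004]
tcp_rot: [-3.141, -0.0, 0.0]
wrist_force: [-0.5, -0.4, 4.5]
width: 0.0251
gripper_force: 45.0
```

>>> arm_command(
  steps=[
    [[0.015, 0, 0, 0.0002, 0], [0.015, 0, 0, 0.0002, 0], [0.015, 0, 0, 0.0002, 0], [0.015, 0, 0, 0.0002, 0], [0.015, 0, 0, 0.0002, 0], [0.015, 0, 0, 0.0002, 0], [0.015, 0, 0, 0.0002, 0], [0.015, 0, 0, 0.0002, 0]],
  ],
)

```text
time_s: 14.25
tcp_pos: [0.4787, 0.1314, 0.1]
tcp_rot: [-3.142, -0.0, 0.0]
wrist_force: [-1.5, 0.1, 4.7]
width: 0.0253
gripper_force: 45.0
```

>>> arm_command(
  steps=[
    [[0.015, 0, 0, -0.004, 0], [0.015, 0, 0, -0.02, 0], [0.015, 0, 0, -0.04, 0], [0.015, 0, 0, -0.06, 0], [0.015, 0, 0, -0.06, 0], [0.015, 0.045, 0.0015, -0.06, 0], [0.015, 0.09, 0.003, -0.06, 0], [0.015, 0.0963, 0.003, -0.06, 0]],
  ],
)

```text
time_s: 15.25
tcp_pos: [0.5764, 0.1281, 0.1585]
tcp_rot: [3.141, 0.002, -0.001]
wrist_force: [-0.6, 0.6, -3.8]
width: 0.0256
gripper_force: 45.0
```

>>> arm_command(
  steps=[
    [[0.015, 0, 0, 0, 0], [0.015, 0, 0, 0.015, 0], [0.015, 0, 0, 0.03, 0], [0.015, 0, 0, 0.04, 0], [0.015, 0, 0, 0.044, 0], [0.015, 0, 0, 0.044, 0], [0.015, 0, 0, 0.044, 0], [0.015, 0, 0, 0.044, 0]],
  ],
)

```text
time_s: 16.25
tcp_pos: [0.5752, 0.1284, 0.1164]
tcp_rot: [-3.142, -0.001, 0.0]
wrist_force: [0.1, 0.0, -1.9]
width: 0.0254
gripper_force: 45.0
```

Run:
```python
from h import *
np.set_printoptions(precision=4,suppress=True)
o=get_obs(); print(o["tcp_pos"],o["tcp_rot"],o["wrist_force"])
s=save("scene","s5"); x,y,z=o["tcp_pos"]
print("tip pred scene",proj("scene",[x,y,z-.0781]),"ring",proj("scene",[.5753,.1297,.028]))
cv2.imwrite("pics/c5.png",cv2.resize(s[205:275,320:400,::-1],(800,700),interpolation=cv2.INTER_CUBIC)[100:700])
```

```text
[0.5752 0.1284 0.1164] [-3.1415 -0.0006  0.0001] [ 0.1203  0.0254 -1.9174]
tip pred scene [364.455  253.1627] ring [364.8012 256.2749]
```

View pics/c5.png

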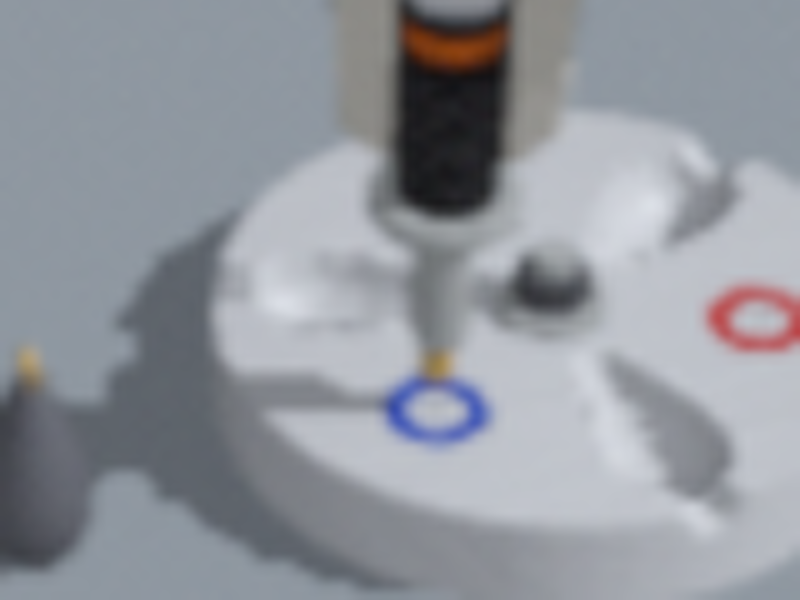

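The tip at (437,379) sits straight above the blue ring's centre at (438,411), which is the same offset as at yellow. Pressing now.

>>> arm_command(
  steps=[
    [[0.015, 0, 0, 0.003, 0], [0.015, 0, 0, 0.006, 0], [0.015, 0, 0, 0.008, 0], [0.015, 0, 0, 0.01, 0], [0.015, 0, 0, 0.012, 0], [0.015, 0, 0, 0.0135, 0], [0.015, 0, 0, 0.015, 0], [0.015, 0, 0, 0.0158, 0]],
  ],
)

```text
time_s: 17.3
tcp_pos: [0.5752, 0.1284, 0.1004]
tcp_rot: [-3.142, -0.0, 0.0]
wrist_force: [-0.2, -0.1, 4.7]
width: 0.0256
gripper_force: 45.0
```

>>> arm_command(
  steps=[
    [[0.015, 0, 0, 0.0002, 0], [0.015, 0, 0, 0.0002, 0], [0.015, 0, 0, 0.0002, 0], [0.015, 0, 0, 0.0002, 0], [0.015, 0, 0, 0.0002, 0], [0.015, 0, 0, 0.0002, 0], [0.015, 0, 0, 0.0002, 0], [0.015, 0, 0, 0.0002, 0]],
  ],
)

```text
time_s: 18.3
tcp_pos: [0.5751, 0.1284, 0.1]
tcp_rot: [-3.142, -0.0, 0.0]
wrist_force: [-0.1, -0.1, 5.2]
width: 0.0258
gripper_force: 45.0
```

>>> arm_command(
  steps=[
    [[0.015, 0, 0, -0.004, 0], [0.015, 0, 0, -0.025, 0], [0.015, 0, 0, -0.06, 0], [0.015, 0, 0, -0.1, 0], [0.015, 0, 0.02, -0.12, 0], [0.015, -0.007, 0.07, -0.12, 0], [0.015, -0.012, 0.12, -0.12, 0], [0.015, -0.017, 0.17, -0.12, 0]],
  ],
)

```text
time_s: 19.3
tcp_pos: [0.5571, -0.044, 0.2198]
tcp_rot: [3.141, 0.001, 0.0]
wrist_force: [0.2, -0.9, -3.1]
width: 0.0255
gripper_force: 45.0
```

>>> arm_command(
  steps=[
    [[0.015, -0.005, 0.05, 0, 0], [0.015, -0.01, 0.1, 0, 0], [0.015, -0.014, 0.14, 0, 0], [0.015, -0.0165, 0.165, 0, 0], [0.015, -0.0168, 0.1756, 0, 0], [0.015, -0.0168, 0.1756, 0, 0], [0.015, -0.0168, 0.1756, 0.02, 0], [0.015, -0.0168, 0.1756, 0.02, 0]],
  ],
)

```text
time_s: 20.3
tcp_pos: [0.5406, -0.2161, 0.1974]
tcp_rot: [-3.14, 0.003, 0.001]
wrist_force: [0.1, 0.4, -1.8]
width: 0.0253
gripper_force: 45.0
```

Run:
```python
from h import *
np.set_printoptions(precision=4,suppress=True)
o=get_obs(); print(o["tcp_pos"],o["tcp_rot"],o["wrist_force"])
s=save("scene","s6"); x,y,z=o["tcp_pos"]
print("tip pred scene",proj("scene",[x,y,z-.0781]),"seat",proj("scene",[.5414,-.2172,.095]))
cv2.imwrite("pics/c6.png",cv2.resize(s[180:260,190:290,::-1],(750,600),interpolation=cv2.INTER_CUBIC))
```

```text
[ 0.5406 -0.2161  0.1974] [-3.1402  0.003   0.0012] [ 0.1275  0.3701 -1.7528]
tip pred scene [233.3646 213.8041] seat [234.1493 221.5781]
```

View pics/c6.png

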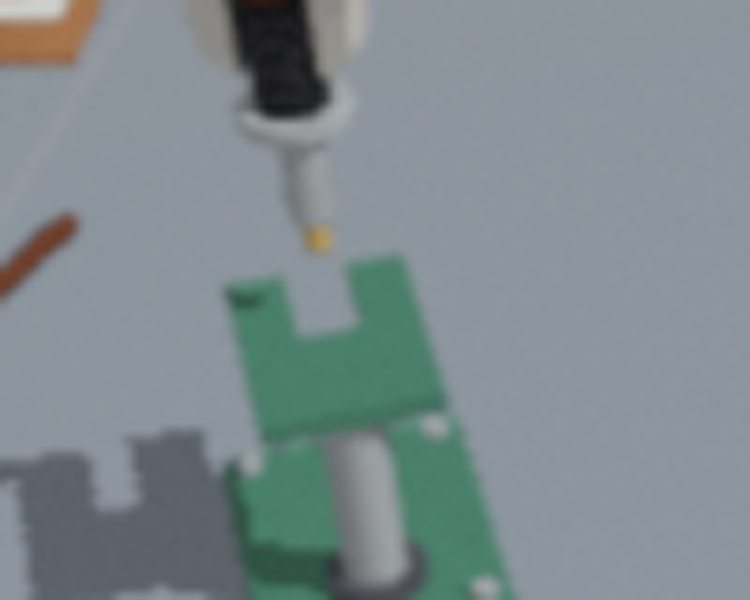

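>>> arm_command(
  steps=[
    [[0.015, 0, 0, 0.01, 0], [0.015, 0, 0, 0.025, 0], [0.015, 0, 0, 0.04, 0], [0.015, 0, 0, 0.055, 0], [0.015, 0, 0, 0.068, 0], [0.015, 0, 0, 0.075, 0], [0.015, 0, 0, 0.08, 0], [0.015, 0, 0, 0.0815, 0]],
  ],
)

```text
time_s: 21.35
tcp_pos: [0.5413, -0.2172, 0.1184]
tcp_rot: [3.142, -0.0, 0.0]
wrist_force: [0.6, -0.9, -2.8]
width: 0.0252
gripper_force: 45.0
```

>>> arm_command(
  steps=[
    [[0.015, 0, 0, 0.0005, 0], [0.015, 0, 0, 0.001, 0], [0.015, 0, 0, 0.0012, 0], [0.015, 0, 0, 0.0012, 0], [0.015, 0, 0, 0.0012, 0], [0.015, 0, 0, 0.0012, 0], [0.015, 0, 0, 0.0012, 0], [0.015, 0, 0, 0.0012, 0]],
  ],
)

```text
time_s: 22.35
tcp_pos: [0.5413, -0.2172, 0.1173]
tcp_rot: [-3.142, -0.0, 0.0]
wrist_force: [0.1, 0.7, -2.5]
width: 0.0255
gripper_force: 45.0
```

>>> arm_command(
  steps=[
    [[0.015, 0, 0, 0.0004, 0], [0.015, 0, 0, 0.0008, 0], [0.015, 0, 0, 0.0008, 0], [0.015, 0, 0, 0.0008, 0], [0.015, 0, 0, 0.0008, 0], [0.015, 0, 0, 0.0008, 0], [0.015, 0, 0, 0.0008, 0], [0.015, 0, 0, 0.0008, 0]],
  ],
)

```text
time_s: 23.35
tcp_pos: [0.5414, -0.2173, 0.1171]
tcp_rot: [3.141, -0.001, 0.0]
wrist_force: [-2.9, 1.2, 6.0]
width: 0.0255
gripper_force: 45.0
```

>>> arm_command(
  steps=[
    [[0.03, 0, 0, -0.0007, 0], [0.034, 0, 0, -0.0007, 0], [0.06, 0, 0, -0.0007, 0], [0.093, 0, 0, -0.0007, 0], [0.093, 0, 0, -0.0007, 0], [0.093, 0, 0, -0.0007, 0], [0.093, 0, 0, -0.0007, 0], [0.093, 0, 0, -0.0007, 0]],
  ],
  newtons=10,
)

```text
time_s: 24.35
tcp_pos: [0.5413, -0.2172, 0.1171]
tcp_rot: [-3.142, 0.0, 0.0]
wrist_force: [0.4, 0.3, 0.4]
width: 0.0893
gripper_force: 0.0
```

>>> arm_command(
  steps=[
    [[0.093, 0, 0, -0.01, 0], [0.093, 0, 0, -0.03, 0], [0.093, 0, 0, -0.06, 0], [0.093, 0, 0, -0.1, 0], [0.093, 0, 0, -0.14, 0], [0.093, -0.04, 0, -0.16, 0], [0.093, -0.08, 0, -0.16, 0], [0.093, -0.1, 0, -0.16, 0]],
  ],
)

```text
time_s: 25.35
tcp_pos: [0.4399, -0.2172, 0.2794]
tcp_rot: [3.14, -0.002, -0.0]
wrist_force: [0.0, 0.4, 0.1]
width: 0.0931
gripper_force: 0.0
```

Run:
```python
from h import *
o=get_obs(); print(o["tcp_pos"],o["wrist_force"],o["width"],o["time_s"])
s=save("scene","s7"); t=save("top","t7"); s0=cv2.imread("pics/scene0.png")[...,::-1]
A=[cv2.resize(np.ascontiguousarray(i[180:280,190:290,::-1]),(400,400),interpolation=cv2.INTER_CUBIC) for i in (s0,s)]
cv2.imwrite("pics/c7.png",np.hstack(A))
```

```text
[ 0.43988243 -0.21718367  0.27940756] [0.03109909 0.38613262 0.12448027] 0.09305638299805905 25.35
```

View pics/c7.png

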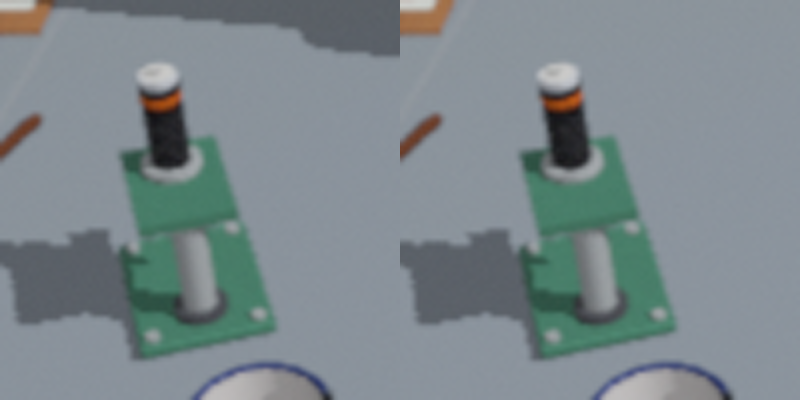

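The before (left) and after (right) crops match: the tester hangs upright in the notch, with its dial at about (158,75) in both. I'm handing the job in.

```bash
python3 -c "
from cell import *
print(job_done())"
```

```text
the job is handed in; nothing more can be done
None
```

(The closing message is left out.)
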